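# Sort the counter, then hold the reminder's recessed reset

### The job

Clear the counter for the clean-down reset: first put the red marker in the blue bin with the other marker and the steel scoop in the white bin with the measuring spoon. Then draw the yellow-handled stylus from its holder, reach it through the red-ringed hole in the top of the reminder box and push the recessed button all the way down. Finish while the gripper still holds the stylus and keeps the button down, and leave the other things on the counter where they stand.

Things in the scene. Friction and masses are not known exactly. Their poses are not given: they have to be found in the camera images.
- bin_blue: blue open bin, fixed, outside 105 (its x) x 180 (its y) x 40 high, walls 4 thick, inner floor about 4 above the counter; a dark marker lies in it along its y, 25 to the -x side of the middle. Origin: centre of its underside.
- bin_white: white open bin, fixed, same size and make as the blue one; a small round-bowled steel measuring spoon (130 x 29 x 11 high) lies in it along its y, 30 to the -x side of the middle. Origin: centre of its underside.
- marker_red: red felt marker, 132 long and 13 thick, lying on the counter along its own x. Origin: at its middle, on the underside.
- marker_red_mid (a point): middle of the red marker, on its axis, 7 above the counter.
- scoop: steel powder scoop, 140 x 48 x 26 high; handle towards its -x (a strip 12 wide and 3 thick, 22 to 25 above the counter, from x = -70 to 5), bowl towards +x (x = 5 to 70). Origin: middle of its length, on the underside.
- scoop_mid (a point): middle of the scoop's length, 13 above its underside.
- scoop_handle (a point): point on the scoop's handle, 35 to the -x side of the scoop's middle, 23.5 above its underside; a good place to grip across the 12 width.
- holder: fixed light-wood block 50 x 50 x 40 high with an upright hole of 9 diameter and 34 depth in which the stylus stands. Origin: centre of its underside.
- stylus: stylus standing upright: steel shaft 7 diameter and 50 long below, a dark collar of 19 diameter from 48 to 52 above the tip, above it a round yellow handle of 15 diameter up to 122 above the tip; 50 g. Origin: the tip, at the centre of the lower end; z runs along the shaft to the handle.
- stylus_tip (a point): lower end of the stylus (its tip).
- stylus_grip (a point): point on the handle's axis 90 above the tip, a good place to grip.
- reminder: grey reminder box, fixed, 90 x 90 x 50 high, with a dark display and, ringed in red, a round hole in its top. Wall cabinets hang behind, from 570 above the counter up, so keep wrists low here. Origin: centre of its underside.
- aperture (a point): centre of the hole's mouth in the reminder box's top face, 50 above the counter. The hole is 15 in diameter, goes straight down through 14 of plate, and the red button's top (22 diameter) lies 20 below the mouth.
- reset_button (a joint): travel of the recessed red button: 0 up, 0.005 m fully down. Spring-loaded: starts to move at about 2 N, fully down at about 5 N, and springs back when released.
- tin: bystander to be left alone: red food tin, 57 diameter, 72 high. Origin: centre of its underside.
- cream_sauce: bystander to be left alone: cream-coloured sauce bottle, 61 diameter, 162 high, standing in the white wire basket at the back. Origin: centre of its underside.
- stirrer_cup: bystander to be left alone: paper cup of wooden stirrers, 72 diameter, 148 high. Origin: centre of its underside.
- mug: bystander to be left alone: small speckled cream mug, 63 x 88 x 49 high, standing in the basket. Origin: centre of its underside.
- lid_stack: bystander to be left alone: stack of black cup lids, 70 diameter, 60 high. Origin: centre of its underside.
- spice_jar: bystander to be left alone: spice jar with red cap, 45 diameter, 108 high, standing in the basket. Origin: centre of its underside.

How it is judged:
By the outcome, as a careful person would: the job done as asked, in the order asked, and still so for the second after the job is handed in, while the arm keeps its last pose, push and grip.
It also fails if it takes over 64 s, if anything falls off the work surface, if the arm or the gripper's body presses on something with over 40 N, if the wrist force passes 120 N, or if a joint passes its speed limit or range.

### The arm

A 6-joint arm with a two-finger parallel gripper is mounted at the origin on a cart in front of the work surface, level with it; the furniture and walls round the work are solid. World frame = base frame: x ahead of the robot, y to its left, z up, the work surface at z = 0. Lengths are in m, angles in degrees, forces in N, time in s.
With the tool pointing down it reaches from about 0.375 to 0.9 m from the base axis. Payload 3.1 kg.
Tool frame: the origin (TCP) lies on the centre line of the jaws, within the pads' length; the fingertips stand 25 mm ahead of it and the grasp point (between the pads) lies 6 mm ahead of it; z points along the fingers, y is the line along which they close (so a half turn about z gives the same grasp; the last joint's range is limited). The gripper opens to 87 mm and grips with 3 to 60 N. Pads are 19 mm wide; open, the fingers measure 117 mm over their backs; the gripper's body (75 mm by 190 mm) begins 51 mm behind the grasp point.
Start: joints at [-76.519, 30.224, 82.088, -0, 67.689, -10.227], TCP at [0.251, -0.572, 0.248] pointing down, gripper open.
Joint ranges: [-176.69, 176.69], [-43.24, 126.21], [12.49, 139.97], [-82, 262], [0, 151.66], [-163.58, 163.58]. Speed limits (degrees/s): [159.86, 159.86, 180, 180, 180, 180].

### API

Orientations are given as a 3x3 rotation matrix whose columns are the frame's x, y, z axes.
In Python, from rig import * gives the robot as it stands.
- The arm moves only by the tool step_arm, never from a script. Its argument "steps" is a list of rows, each a list of 7 numbers: the shift along the tool's x, y, z normalised to -1 to 1, where 1 is 0.3 m, then the turn, a rotation vector about the tool's x, y, z normalised to -1 to 1, where 1 is 45 degrees, then the gripper's target within -1 to 1 (shut at 1, half-way at 0, fully open at -1). A call has 1 to 8 rows; each row is the pose to reach, as a shift and turn from the pose commanded when the call began, along the tool's axes at that moment; what a row does not reach only later rows make up. A row lasts 1/12 s, in which the tool goes at most 41.7 mm and 7.16 degrees, less where a joint would pass 70% of its speed; a pose out of reach is approached as far as the arm can. A call with a number of a shift or a turn outside -1 to 1 is refused whole. A call with a gripper value outside its range is refused whole. The fingers move at their own pace and stop on an object; the grip force is fixed at half the most. Time passes only in rows, so rows that repeat a pose let the fingers close. It gives the time, the measured TCP pose, the force, the opening and the grip force at its end, in the units of the state.
- read_state(): the state, without advancing time (a new reading comes with each control period).
- capture(name): name is "scene" or "top" or "wrist"; returns a dict with "image" (480x640x3 uint8, red, green, blue), "vertical_fov" (degrees; the focal length in pixels is half the picture's height over the tangent of half this angle, whatever the lens; pixels are square), "cx", "cy" (the principal point, pixels), "world_from_camera" (4x4, takes a point from camera to world coordinates); the wrist camera has in their place "T_tool_cam" (4x4, takes a point from camera to tool coordinates, whose origin is the TCP and whose axes are the flange's). Camera axes: x right, y down, z forward; pixel columns grow to the right and rows downward; lengths in m; the calibration is good to about 2 mm. The wrist camera is an equidistant fisheye: a pixel r from the principal point sees the ray r / f radians off the axis. A picture is of the moment at which its call begins: read the wrist's pose just before it. There is no depth.
- hand_in(): hands the job in; it is judged then, once.
The state is a dict: "time_s": time; "joint_positions": joint angles; "qvel": joint speeds; "tau": joint torques, N m; "position": TCP position; "tcp_rot": TCP orientation; "force": force on the tool from outside, world axes, zero at the start; "moment": the same for the moment, N m; "opening": opening from 0.0 (shut) to 1.0 (fully open); "grasp_force": force on a finger pad.
Only numpy, scipy, OpenCV 4.12 (cv2) and the standard library are available. Lean on these libraries where they do the work, as an engineer would, in place of code of your own. Each camera call takes 0.05 s, during which the arm holds its last target. There are 200 camera calls.

## Working session

There is one attempt and no reset: what is moved stays moved. The work goes in short steps, Python scripts to look and compute and a tool call to move; the robot and the scene stay as the last step left them, time stands still between calls to the robot, and variables do not carry over. Pictures are saved under pics/ and viewed, at most 10 in all, crops included, and the job is handed in when it is done.

Besides the shell and the picture viewer there is one more tool, called as name(argument=value, ...) on one line, values as JSON. step_arm: Moves the arm, as the interface text tells. Scaled input: -1 to 1 covers 0.3 m each way for a shift and 45 degrees each way for a turn. Its arguments: {"type":"object","properties":{"steps":{"type":"array"}},"required":["steps"]}

```bash
mkdir -p pics; ls; cat > h.py <<'E'
from rig import *
import numpy as np, cv2
def snap(n,f):
    c=capture(n); cv2.imwrite('pics/'+f,cv2.cvtColor(c['image'],cv2.COLOR_RGB2BGR)); return c
E
python3 - <<'E'
from h import *
import pickle
d={n:snap(n,n+'0.png') for n in('scene','top')}
pickle.dump(d,open('cam.pkl','wb'))
for n in d: print({k:v for k,v in d[n].items() if k!='image'})
s=read_state();print(s['tcp_rot'],s['position'],s['opening'],s['force'])
E
```

```text
pics
{'vertical_fov': 54.413360170085824, 'cx': 313.86187200440855, 'cy': 236.58880432884325, 'world_from_camera': array([[ 0.7148983 , -0.28918511,  0.63662579, -0.10288209],
       [-0.69902735, -0.31741522,  0.64078728, -0.54170878],
       [ 0.01676857, -0.90311658, -0.4290679 ,  0.53197216],
       [ 0.        ,  0.        ,  0.        ,  1.        ]])}
{'vertical_fov': 57.50262023531727, 'cx': 328.69151420185494, 'cy': 243.7611229951003, 'world_from_camera': array([[-0.01626361, -0.98249268,  0.18558997,  0.36908015],
       [-0.99983097,  0.0143885 , -0.01144601,  0.12691659],
       [ 0.00857526, -0.18574475, -0.98256061,  1.09528951],
       [ 0.        ,  0.        ,  0.        ,  1.        ]])}
[[ 9.15601863e-01  4.02085846e-01 -4.48085599e-04]
 [ 4.02085957e-01 -9.15600052e-01  1.85158263e-03]
 [ 3.34227971e-04 -1.87548143e-03 -9.99998185e-01]] [ 0.2511941  -0.57164667  0.24669569] 1.0030259186021668 [-0.45464285 -0.08551493  0.39805681]
```

View pics/top0.png

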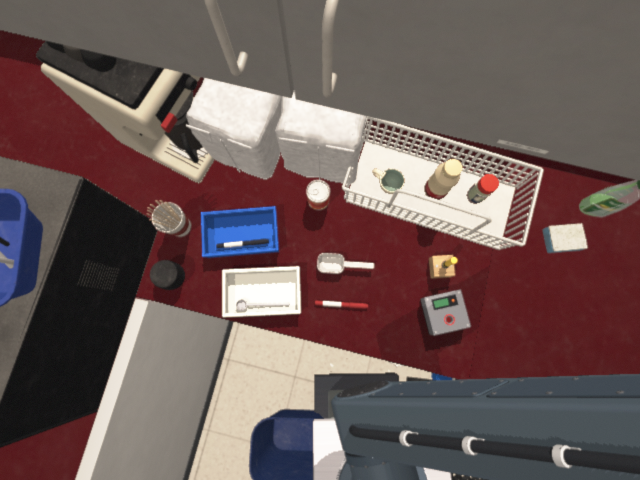

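View pics/scene0.png

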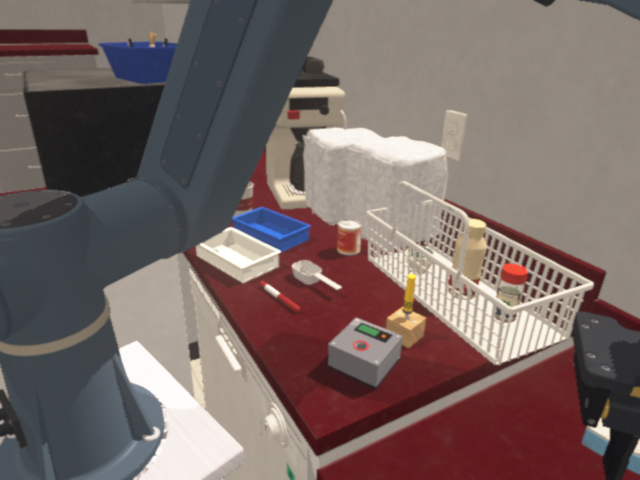

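The top view shows the marker from (316,303) to (367,306), the scoop from (318,264) to (374,266), and the stylus top at (454,260). The red ring is at (449,319), the blue bin spans (201-278, 207-256) and the white bin (222-300, 267-317). I'll zoom in for finer pixel positions and compute rough world positions.

```bash
cat >> h.py <<'E'
import pickle
def ray(c,uv,z):
    f=240/np.tan(np.radians(c['vertical_fov'])/2); T=c['world_from_camera']
    d=T[:3,:3]@np.array([(uv[0]-c['cx'])/f,(uv[1]-c['cy'])/f,1]); p=T[:3,3]
    return p+d*(z-p[2])/d[2]
E
python3 - <<'E'
from h import *
d=pickle.load(open('cam.pkl','rb'));c=d['top']
im=cv2.cvtColor(c['image'],cv2.COLOR_RGB2BGR)
cv2.imwrite('pics/topcrop.png',cv2.resize(im[200:350,195:475],(784,420),interpolation=cv2.INTER_CUBIC))
P={'mk1':(316,303,.0065),'mk2':(367,306,.0065),'sc bowl':(318,264,.02),'sc hnd':(374,266,.0235),
'bl TL':(201,212,.04),'bl TR':(276,207,.04),'bl BR':(279,250,.04),'bl BL':(204,256,.04),
'wh TL':(222,270,.04),'wh TR':(299,267,.04),'wh BR':(300,313,.04),'wh BL':(224,317,.04),
'sty top':(454,260,.128),'ring':(449,319,.05),'tin':(318,187,.072)}
for k,(u,v,z) in P.items(): print(k,ray(c,(u,v),z).round(3))
E
```

```text
mk1 [0.426 0.148 0.006]
mk2 [0.417 0.022 0.006]
sc bowl [0.522 0.142 0.02 ]
sc hnd [0.514 0.003 0.024]
bl TL [0.653 0.43  0.04 ]
bl TR [0.664 0.244 0.04 ]
bl BR [0.555 0.236 0.04 ]
bl BL [0.543 0.419 0.04 ]
wh TL [0.508 0.374 0.04 ]
wh TR [0.512 0.188 0.04 ]
wh BR [0.402 0.186 0.04 ]
wh BL [0.395 0.366 0.04 ]
sty top [ 0.511 -0.164  0.128]
ring [ 0.382 -0.166  0.05 ]
tin [0.704 0.139 0.072]
```

View pics/topcrop.png

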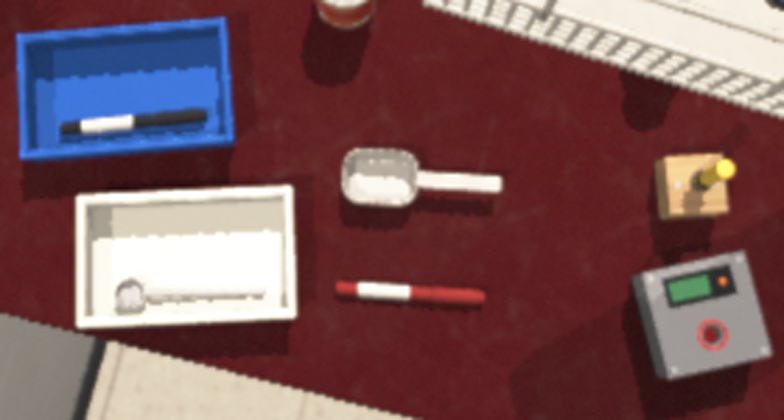

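The crop shows the marker from crop (337,288) to (486,296), the scoop handle end at (500,184), the red ring at (712,336), and the stylus standing upright with its top at (725,170). The measured sizes agree with those given (marker 127, scoop 139, bins about 110x184 mm). Next I'll move towards the marker.

step_arm(steps=[[0.83,-0.66,0,0,0,-1,-1],[0.83,-0.66,0,0,0,-1,-1],[0.83,-0.66,0,0,0,-1,-1],[0.83,-0.66,0,0,0,-1,-1],[0.83,-0.66,0,0,0,-1,-1],[0.83,-0.66,0,0,0,-1,-1],[0.83,-0.66,0,0,0,-1,-1],[0.83,-0.66,0,0,0,-1,-1]])

```text
time_s: 0.77
position: [0.4001, -0.2868, 0.2472]
tcp_rot: [[0.36, 0.933, -0.001], [0.933, -0.36, 0.003], [0.002, -0.002, -1.0]]
force: [0.5, -1.0, -0.4]
opening: 1.002
grasp_force: 0.0
```

step_arm(steps=[[0.96,-0.29,0.33,0,0,-0.38,-1],[0.96,-0.29,0.33,0,0,-0.38,-1],[0.96,-0.29,0.33,0,0,-0.38,-1],[0.96,-0.29,0.33,0,0,-0.38,-1],[0.96,-0.29,0.33,0,0,-0.38,-1],[0.96,-0.29,0.33,0,0,-0.38,-1],[0.96,-0.29,0.33,0,0,-0.38,-1],[0.96,-0.29,0.33,0,0,-0.38,-1]])

```text
time_s: 1.43
position: [0.4216, 0.0124, 0.1474]
tcp_rot: [[0.071, 0.997, -0.003], [0.997, -0.071, 0.001], [0.001, -0.003, -1.0]]
force: [-0.7, 0.2, 0.7]
opening: 0.997
grasp_force: 0.0
```

```bash
cat >> h.py <<'E'
from scipy.spatial.transform import Rotation as Ro
def goto(p,yaw):
    "normalised row from here to TCP p, tool down, tool x at yaw"
    s=read_state(); R=np.array(s['tcp_rot']); a=np.radians(yaw)
    G=np.array([[np.cos(a),np.sin(a),0],[np.sin(a),-np.cos(a),0],[0,0,-1]])
    print('t',round(s['time_s'],2),'at',np.round(s['position'],4),'yaw',round(np.degrees(np.arctan2(R[1,0],R[0,0])),1),'open',round(s['opening'],3),'F',np.round(s['force'],1),'grip',np.round(s['grasp_force'],1))
    print((R.T@(np.array(p)-s['position'])/.3).round(3),(Ro.from_matrix(R.T@G).as_rotvec(degrees=True)/45).round(3))
def wproj(c,s,pts):
    "world points -> wrist fisheye pixels"
    f=240/np.tan(np.radians(c['vertical_fov'])/2); T=np.array(c['T_tool_cam']); R=np.array(s['tcp_rot'])
    q=((np.atleast_2d(pts)-s['position'])@R-T[:3,3])@T[:3,:3]
    th=np.arctan2(np.hypot(q[:,0],q[:,1]),q[:,2]); n=np.hypot(q[:,0],q[:,1])
    return np.c_[c['cx']+f*th*q[:,0]/n,c['cy']+f*th*q[:,1]/n]
def wray(c,s,uv,z):
    f=240/np.tan(np.radians(c['vertical_fov'])/2); T=np.array(c['T_tool_cam']); R=np.array(s['tcp_rot'])
    d=np.array(uv)-[c['cx'],c['cy']]; r=np.hypot(*d); th=r/f
    v=R@(T[:3,:3]@np.array([*(np.sin(th)*d/r),np.cos(th)])); o=R@T[:3,3]+s['position']
    return o+v*(z-o[2])/v[2]
E
python3 - <<'E'
from h import *
goto((.422,.085,.1),86)
s=read_state();c=snap('wrist','w1.png');pickle.dump((s,c),open('w1.pkl','wb'))
print(c['vertical_fov'],c['cx'],c['cy'],np.round(c['T_tool_cam'],3))
E
```

```text
t 1.43 at [0.4216 0.0124 0.1474] yaw 85.9 open 0.997 F [-0.7  0.2  0.7] grip 0.0
[ 0.241 -0.015  0.158] [-0.004 -0.001 -0.002]
65.70646984690485 322.62554821473316 241.30676424715054 [[ 0.    -0.969 -0.247  0.069]
 [ 1.     0.     0.    -0.   ]
 [ 0.    -0.247  0.969 -0.137]
 [ 0.     0.     0.     1.   ]]
```

View pics/w1.png

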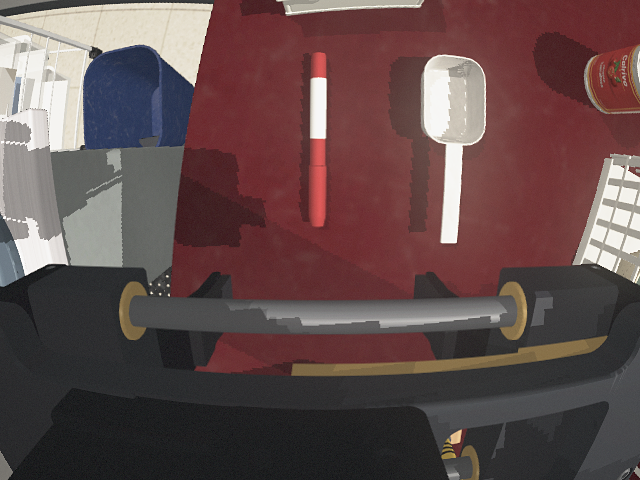

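The wrist view shows the marker from (319,53) to (317,227), and the scoop from bowl tip (456,55) to handle end (449,243) with the handle at (452,195).

```bash
python3 - <<'E'
from h import *
s,c=pickle.load(open('w1.pkl','rb'))
for n,uv,z in (('mk',(319,53),.0065),('mk',(317,227),.0065),('sc',(456,55),.026),('sc end',(449,243),.0235),('hnd',(452,195),.025),('whR',(354,12),.04)):print(n,wray(c,s,uv,z).round(4))
E
```

```text
mk [0.4283 0.1538 0.0065]
mk [0.4173 0.0219 0.0065]
sc [0.5264 0.1461 0.026 ]
sc end [0.5159 0.0066 0.0235]
hnd [0.5177 0.0431 0.025 ]
whR [0.4533 0.1734 0.04  ]
```

step_arm(steps=[[0.25,-0.014,0.1,0,0,0,0],[0.25,-0.014,0.2,0,0,0,0],[0.25,-0.014,0.3,0,0,0,0],[0.25,-0.014,0.37,0,0,0,0],[0.25,-0.014,0.395,0,0,0,0],[0.25,-0.014,0.4,0,0,0,0],[0.25,-0.014,0.4,0,0,0,0],[0.25,-0.014,0.4,0,0,0,1]])

```text
time_s: 2.15
position: [0.4254, 0.0837, 0.0296]
tcp_rot: [[0.074, 0.997, 0.002], [0.997, -0.074, -0.0], [0.0, 0.002, -1.0]]
force: [0.2, 0.2, -0.5]
opening: 0.505
grasp_force: 0.0
```

step_arm(steps=[[0,0,0,0,0,0,1],[0,0,0,0,0,0,1],[0,0,0,0,0,0,1],[0,0,0,0,0,0,1],[0,0,0,0,0,0,1],[0,0,0,0,0,0,1]])

```text
time_s: 2.65
position: [0.4248, 0.0841, 0.029]
tcp_rot: [[0.073, 0.997, 0.001], [0.997, -0.073, -0.0], [-0.0, 0.001, -1.0]]
force: [-0.2, -0.4, 5.3]
opening: 0.136
grasp_force: 30.0
```

step_arm(steps=[[0,0,-0.13,0,0,0,1],[0,0,-0.26,0,0,0,1],[0.1,0.07,-0.35,0,0,-0.17,1],[0.875,0.587,-0.4,0,0,-0.17,1],[0.875,0.587,-0.4,0,0,-0.17,1],[0.875,0.587,-0.4,0,0,-0.17,1],[0.875,0.587,-0.4,0,0,-0.17,1],[0.875,0.587,-0.4,0,0,-0.17,1]])

```text
time_s: 3.32
position: [0.5738, 0.2761, 0.1441]
tcp_rot: [[-0.061, 0.998, -0.001], [0.998, 0.061, -0.0], [-0.0, -0.001, -1.0]]
force: [0.2, -1.4, -0.2]
opening: 0.137
grasp_force: 30.0
```

```bash
python3 - <<'E'
from h import *
goto((.620,.333,.12),93.5)
E
```

```text
t 3.32 at [0.5738 0.2761 0.1441] yaw 93.5 open 0.137 F [ 0.2 -1.4 -0.2] grip 30.0
[0.18  0.165 0.08 ] [-0.001  0.    -0.   ]
```

step_arm(steps=[[0.18,0.16,0,0,0,0,1],[0.18,0.16,0.05,0,0,0,1],[0.18,0.16,0.08,0,0,0,1],[0.18,0.16,0.1,0,0,0,1],[0.18,0.16,0.1,0,0,0,1]])

```text
time_s: 3.73
position: [0.6153, 0.3299, 0.111]
tcp_rot: [[-0.061, 0.998, -0.007], [0.998, 0.061, -0.003], [-0.002, -0.007, -1.0]]
force: [0.3, -1.2, 0.0]
opening: 0.14
grasp_force: 30.0
```

```bash
python3 - <<'E'
from h import *
goto((.620,.333,.039),93.5)
s=read_state();c=snap('wrist','w2.png');pickle.dump((s,c),open('w2.pkl','wb'))
E
```

```text
t 3.73 at [0.6153 0.3299 0.111 ] yaw 93.5 open 0.14 F [ 0.3 -1.2  0. ] grip 30.0
[0.01  0.018 0.24 ] [-0.009  0.003 -0.   ]
```

View pics/w2.png

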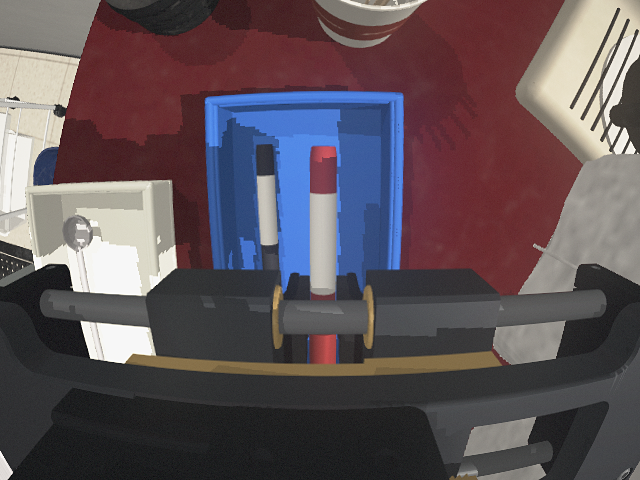

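The wrist view shows the blue bin's far top corners at (207,98) and (402,95), and the held red marker well inside the walls, clear of the dark one. The white bin's far corners are at (28,187) and (172,182). I'll lower the marker and release it.

step_arm(steps=[[0.01,0.015,0.1,0,0,0,1],[0.01,0.015,0.18,0,0,0,1],[0.01,0.015,0.23,0,0,0,1],[0.01,0.015,0.24,0,0,0,1],[0.01,0.015,0.24,0,0,0,1],[0.01,0.015,0.24,0,0,0,1]])

```text
time_s: 4.28
position: [0.623, 0.3341, 0.0431]
tcp_rot: [[-0.06, 0.998, 0.001], [0.998, 0.06, 0.0], [0.0, 0.001, -1.0]]
force: [-0.5, 0.6, -1.0]
opening: 0.142
grasp_force: 30.0
```

```bash
python3 - <<'E'
from h import *
goto((.620,.333,.035),93.5)
s,c=pickle.load(open('w2.pkl','rb'))
for n,uv,z in (('bL',(207,98),.04),('bR',(402,95),.04),('wL',(28,187),.04),('wR',(172,182),.04)):print(n,wray(c,s,uv,z).round(4))
E
```

```text
t 4.28 at [0.623  0.3341 0.0431] yaw 93.4 open 0.142 F [-0.5  0.6 -1. ] grip 30.0
[-0.003 -0.01   0.027] [ 0.002 -0.001 -0.002]
bL [0.5431 0.4251 0.04  ]
bR [0.6528 0.432  0.04  ]
wL [0.401  0.3721 0.04  ]
wR [0.5227 0.3758 0.04  ]
```

step_arm(steps=[[0,-0.01,0.015,0,0,0,1],[0,-0.01,0.02,0,0,0,1],[0,-0.01,0.02,0,0,0,1],[0,-0.01,0.02,0,0,0,0.42],[0,-0.01,0.02,0,0,0,0.42],[0,-0.01,0.02,0,0,0,0.42],[0,-0.01,0.02,0,0,0,0.42]])

```text
time_s: 4.87
position: [0.6196, 0.3342, 0.0362]
tcp_rot: [[-0.06, 0.998, 0.0], [0.998, 0.06, 0.0], [0.0, 0.0, -1.0]]
force: [-0.3, 0.5, -0.0]
opening: 0.28
grasp_force: 0.0
```

step_arm(steps=[[0,0,-0.1,0,0,0,0.42],[0,0,-0.22,0,0,0,0.42],[0,0,-0.35,0,0,0,0],[0,0,-0.4,0,0,0,0],[0,0,-0.4,0,0,0,0]])

```text
time_s: 5.28
position: [0.6228, 0.3355, 0.1622]
tcp_rot: [[-0.06, 0.998, 0.011], [0.998, 0.06, 0.004], [0.003, 0.011, -1.0]]
force: [0.7, 0.4, -0.1]
opening: 0.435
grasp_force: 0.0
```

```bash
python3 - <<'E'
from h import *
goto((.5185,.0415,.12),85.7)
c=snap('wrist','w3.png')
im=cv2.imread('pics/w3.png'); c2=snap('top','t3.png'); t=cv2.imread('pics/t3.png')[195:335,150:330]
cv2.imwrite('pics/m3.png',np.hstack([cv2.resize(im,(400,300)),cv2.resize(t,(386,300))]))
E
```

```text
t 5.28 at [0.6228 0.3355 0.1622] yaw 93.5 open 0.435 F [ 0.7  0.4 -0.1] grip 0.0
[-0.958 -0.408  0.133] [ 0.014 -0.005  0.173]
```

View pics/m3.png

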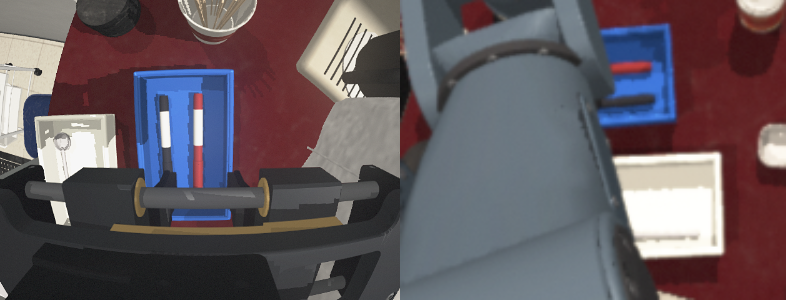

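The red marker now lies beside the dark one in the blue bin. Next is the scoop handle.

step_arm(steps=[[-0.96,-0.41,0,0,0,0.17,0],[-0.96,-0.41,0,0,0,0.17,0],[-0.96,-0.41,0,0,0,0.17,0],[-0.96,-0.41,0,0,0,0.17,0],[-0.96,-0.41,0,0,0,0.17,0],[-0.96,-0.41,0.06,0,0,0.17,0],[-0.96,-0.41,0.13,0,0,0.17,0],[-0.96,-0.41,0.13,0,0,0.17,0]])

```text
time_s: 6.05
position: [0.5109, 0.0371, 0.1149]
tcp_rot: [[0.074, 0.997, -0.005], [0.997, -0.074, 0.0], [-0.0, -0.005, -1.0]]
force: [-0.1, 0.8, -0.1]
opening: 0.5
grasp_force: 0.0
```

step_arm(steps=[[0,0,0,0,0,0,0]])

```text
time_s: 6.13
position: [0.5087, 0.0358, 0.1131]
tcp_rot: [[0.078, 0.997, -0.012], [0.997, -0.078, 0.001], [-0.0, -0.012, -1.0]]
force: [-0.6, 0.3, -0.3]
opening: 0.502
grasp_force: 0.0
```

```bash
python3 - <<'E'
from h import *
goto((.5185,.0415,.0295),85.7)
E
```

```text
t 6.13 at [0.5087 0.0358 0.1131] yaw 85.5 open 0.502 F [-0.6  0.3 -0.3] grip 0.0
[0.022 0.035 0.278] [-0.015  0.    -0.004]
```

step_arm(steps=[[0.01,0.015,0.08,0,0,0,0],[0.01,0.015,0.12,0,0,0,0],[0.01,0.015,0.12,0,0,0,0],[0.01,0.015,0.12,0,0,0,0],[0.01,0.015,0.12,0,0,0,0]])

```text
time_s: 6.55
position: [0.5185, 0.0425, 0.0808]
tcp_rot: [[0.072, 0.997, -0.001], [0.997, -0.072, 0.0], [0.0, -0.001, -1.0]]
force: [-0.5, 0.0, 0.3]
opening: 0.503
grasp_force: 0.0
```

```bash
python3 - <<'E'
from h import *
goto((.5185,.0415,.0295),85.7)
E
```

```text
t 6.55 at [0.5185 0.0425 0.0808] yaw 85.8 open 0.503 F [-0.5  0.   0.3] grip 0.0
[-0.003  0.     0.171] [-0.001 -0.     0.003]
```

step_arm(steps=[[0,0,0.08,0,0,0,0],[0,0,0.14,0,0,0,0],[0,0,0.165,0,0,0,0],[0,0,0.17,0,0,0,0],[0,0,0.17,0,0,0,0],[0,0,0.17,0,0,0,1],[0,0,0.17,0,0,0,1],[0,0,0.17,0,0,0,1]])

```text
time_s: 7.22
position: [0.5194, 0.0419, 0.0309]
tcp_rot: [[0.073, 0.997, 0.002], [0.997, -0.073, -0.0], [-0.0, 0.002, -1.0]]
force: [1.1, -0.5, -1.0]
opening: 0.352
grasp_force: 0.0
```

step_arm(steps=[[0,0,0,0,0,0,1],[0,0,0,0,0,0,1],[0,0,0,0,0,0,1],[0,0,0,0,0,0,1]])

```text
time_s: 7.55
position: [0.5188, 0.0419, 0.0302]
tcp_rot: [[0.073, 0.997, 0.0], [0.997, -0.073, -0.0], [-0.0, 0.0, -1.0]]
force: [-0.0, -0.6, 1.7]
opening: 0.135
grasp_force: 30.0
```

step_arm(steps=[[0,0,-0.05,0,0,0,1],[0,0,-0.12,0,0,0,1],[0,0,-0.22,0,0,0,1],[0,0,-0.3,0,0,0,1],[0,0,-0.3,0,0,0,1]])

```text
time_s: 7.97
position: [0.5214, 0.0417, 0.1239]
tcp_rot: [[0.073, 0.997, 0.008], [0.997, -0.073, -0.001], [-0.0, 0.008, -1.0]]
force: [0.7, 0.1, -1.0]
opening: 0.131
grasp_force: 30.0
```

```bash
python3 - <<'E'
from h import *
goto((.475,.245,.12),91.5)
s=read_state();c=snap('wrist','w4.png');pickle.dump((s,c),open('w4.pkl','wb'))
E
```

```text
t 7.97 at [0.5214 0.0417 0.1239] yaw 85.8 open 0.131 F [ 0.7  0.1 -1. ] grip 30.0
[ 0.665 -0.204  0.011] [ 0.011  0.001 -0.126]
```

View pics/w4.png

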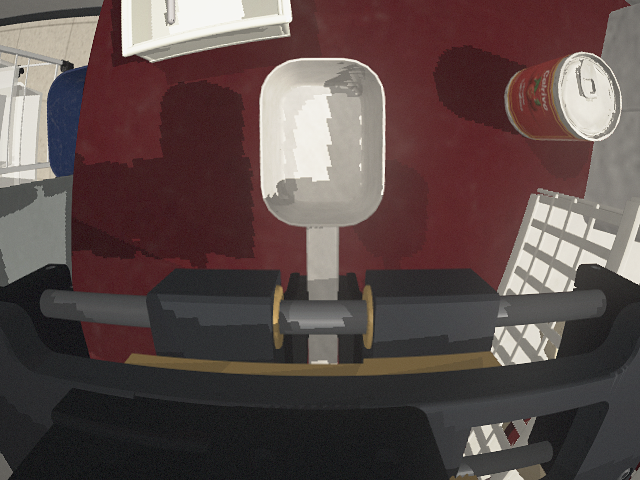

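The scoop is held straight by its handle. The white bin's near rim corners are at about (133,54) and (291,22), which I'll use to refine the bin's position.

```bash
python3 - <<'E'
from h import *
s,c=pickle.load(open('w4.pkl','rb'))
for uv in ((133,54),(291,22)):print(wray(c,s,uv,.04).round(4))
t=pickle.load(open('cam.pkl','rb'))['top']
for uv in ((222,268.6),(300.7,265.7),(301.4,313.6),(223.6,317.1),(262,291)):print(ray(t,uv,.04).round(4))
goto((.476,.15,.12),91.5)
E
```

```text
[0.4106 0.1864 0.04  ]
[0.5138 0.1894 0.04  ]
[0.5109 0.3742 0.04  ]
[0.5151 0.1835 0.04  ]
[0.4001 0.1824 0.04  ]
[0.3948 0.3671 0.04  ]
[0.4552 0.2768 0.04  ]
t 8.02 at [0.5204 0.0418 0.1221] yaw 85.8 open 0.137 F [-0.1 -0.3 -0.6] grip 30.0
[ 0.349 -0.174  0.006] [ 0.007  0.001 -0.126]
```

step_arm(steps=[[0.665,-0.19,-0.04,0,0,-0.126,1],[0.665,-0.19,-0.04,0,0,-0.126,1],[0.665,-0.19,-0.04,0,0,-0.126,1],[0.665,-0.19,-0.04,0,0,-0.126,1],[0.665,-0.19,-0.04,0,0,-0.126,1],[0.665,-0.19,-0.04,0,0,-0.126,1],[0.665,-0.19,-0.04,0,0,-0.126,1],[0.665,-0.19,-0.04,0,0,-0.126,1]])

```text
time_s: 8.68
position: [0.4756, 0.2448, 0.1308]
tcp_rot: [[-0.027, 1.0, -0.002], [1.0, 0.027, -0.001], [-0.001, -0.002, -1.0]]
force: [-0.1, 0.4, -0.2]
opening: 0.135
grasp_force: 30.0
```

```bash
python3 - <<'E'
from h import *
goto((.477,.2435,.036),91.5)
s=read_state();c=snap('wrist','w5.png');pickle.dump((s,c),open('w5.pkl','wb'))
E
```

```text
t 8.68 at [0.4756 0.2448 0.1308] yaw 91.5 open 0.135 F [-0.1  0.4 -0.2] grip 30.0
[-0.004  0.005  0.316] [-0.003  0.001  0.001]
```

View pics/w5.png

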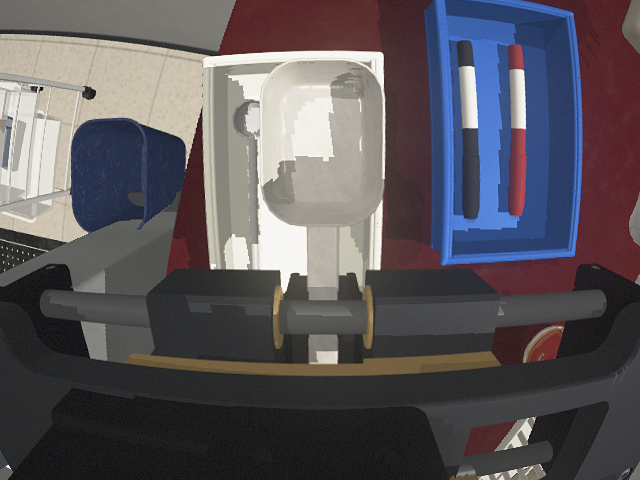

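The white bin's far rim corners are at (205,58) and (383,53), and its spoon is at (250,120), left of the scoop. I'll work out the bin's centre line from these.

```bash
python3 - <<'E'
from h import *
s,c=pickle.load(open('w5.pkl','rb'))
for uv,z in (((205,58),.04),((383,53),.04),((250,118),.012),((261,170),.12),((385,170),.12)):print(wray(c,s,uv,z).round(4))
E
```

```text
[0.3982 0.3715 0.04  ]
[0.5086 0.3749 0.04  ]
[0.423  0.3338 0.012 ]
[0.4493 0.3043 0.12  ]
[0.4987 0.3057 0.12  ]
```

step_arm(steps=[[0.006,-0.003,0.08,0,0,0,1],[0.006,-0.003,0.16,0,0,0,1],[0.006,-0.003,0.22,0,0,0,1],[0.006,-0.003,0.26,0,0,0,1],[0.006,-0.003,0.28,0,0,0,1],[0.006,-0.003,0.285,0,0,0,1],[0.006,-0.003,0.285,0,0,0,1]])

```text
time_s: 9.32
position: [0.4759, 0.2457, 0.0461]
tcp_rot: [[-0.024, 1.0, -0.001], [1.0, 0.024, -0.0], [-0.0, -0.001, -1.0]]
force: [0.6, 0.7, -0.1]
opening: 0.132
grasp_force: 30.0
```

```bash
python3 - <<'E'
from h import *
goto((.4745,.2465,.036),91.5)
E
```

```text
t 9.32 at [0.4759 0.2457 0.0461] yaw 91.4 open 0.132 F [ 0.6  0.7 -0.1] grip 30.0
[ 0.003 -0.005  0.034] [-0.001  0.    -0.003]
```

step_arm(steps=[[0,-0.005,0.015,0,0,0,1],[0,-0.005,0.03,0,0,0,1],[0,-0.005,0.034,0,0,0,1],[0,-0.005,0.034,0,0,0,1],[0,-0.005,0.034,0,0,0,0.48],[0,-0.005,0.034,0,0,0,0.48],[0,-0.005,0.034,0,0,0,0.48],[0,-0.005,0.034,0,0,0,0.48]])

```text
time_s: 9.98
position: [0.4742, 0.247, 0.0365]
tcp_rot: [[-0.026, 1.0, 0.001], [1.0, 0.026, 0.0], [0.0, 0.001, -1.0]]
force: [1.1, -0.4, 0.5]
opening: 0.25
grasp_force: 0.0
```

step_arm(steps=[[0,0,-0.05,0,0,0,0.48],[0,0,-0.12,0,0,0,0.48],[0,0,-0.22,0,0,0,0.48],[0,0,-0.33,0,0,0,0],[0,0,-0.45,0,0,0,0],[0,0,-0.55,0,0,0,0],[0,0,-0.55,0,0,0,0]])

```text
time_s: 10.57
position: [0.4776, 0.2481, 0.2075]
tcp_rot: [[-0.026, 1.0, 0.013], [1.0, 0.026, 0.004], [0.003, 0.013, -1.0]]
force: [0.9, 0.2, 0.4]
opening: 0.456
grasp_force: 0.0
```

```bash
python3 - <<'E'
from h import *
goto((.48,-.0,.2),90)
c=snap('wrist','w6.png')
d=pickle.load(open('cam.pkl','rb'))
# holder/stylus/reminder close-up pieces from the fixed cameras and the bin check
t=cv2.cvtColor(d['top']['image'],cv2.COLOR_RGB2BGR)[240:340,415:475]
sc=cv2.cvtColor(d['scene']['image'],cv2.COLOR_RGB2BGR)[265:385,325:435]
w=cv2.imread('pics/w6.png')[0:300,100:480]
cv2.imwrite('pics/m6.png',np.hstack([cv2.resize(w,(253,200)),cv2.resize(t,(240,400),interpolation=3)[:200],cv2.resize(sc,(183,200))]) if 0 else np.hstack([cv2.copyMakeBorder(cv2.resize(w,(380,300)),0,100,0,0,0),cv2.resize(t,(240,400),interpolation=3)]))
E
```

```text
t 10.57 at [0.4776 0.2481 0.2075] yaw 91.5 open 0.456 F [0.9 0.2 0.4] grip 0.0
[-0.827 -0.014  0.022] [ 0.016 -0.004  0.033]
```

View pics/m6.png

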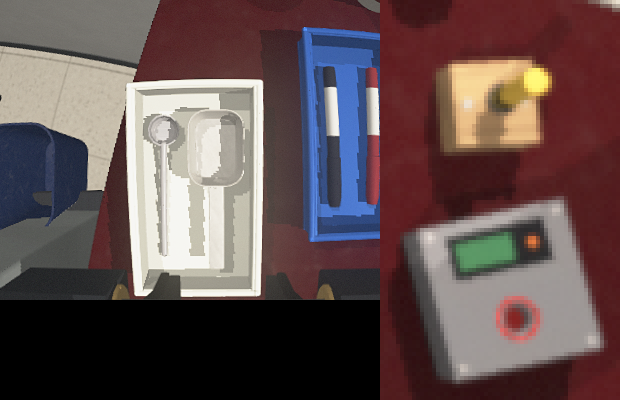

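The scoop and spoon lie side by side in the white bin, and the markers are together in the blue bin. Next I'll look at the stylus and box from above with tool yaw 0.

step_arm(steps=[[-0.66,-0.15,-0.1,0,0,1,0],[-0.66,-0.15,-0.1,0,0,1,0],[-0.66,-0.15,-0.1,0,0,1,0],[-0.66,-0.15,-0.1,0,0,1,0],[-0.66,-0.15,-0.1,0,0,1,0],[-0.66,-0.15,-0.1,0,0,1,0],[-0.66,-0.15,-0.1,0,0,1,0],[-0.66,-0.15,-0.1,0,0,1,0]])

```text
time_s: 11.28
position: [0.4332, 0.0468, 0.2303]
tcp_rot: [[0.691, 0.723, -0.002], [0.723, -0.691, 0.0], [-0.001, -0.002, -1.0]]
force: [0.2, -1.1, -0.1]
opening: 0.498
grasp_force: 0.0
```

```bash
python3 - <<'E'
from h import *
goto((.395,-.165,.25),0)
E
```

```text
t 11.28 at [0.4332 0.0468 0.2303] yaw 46.3 open 0.498 F [ 0.2 -1.1 -0.1] grip 0.0
[-0.599  0.395 -0.066] [-0.002  0.003  1.029]
```

step_arm(steps=[[-0.6,0.395,-0.07,0,0,1,0],[-0.6,0.395,-0.07,0,0,1,0],[-0.6,0.395,-0.07,0,0,1,0],[-0.6,0.395,-0.07,0,0,1,0],[-0.6,0.395,-0.07,0,0,1,0],[-0.6,0.395,-0.07,0,0,1,0],[-0.6,0.395,-0.07,0,0,1,0],[-0.6,0.395,-0.07,0,0,1,0]])

```text
time_s: 11.95
position: [0.3956, -0.1649, 0.2514]
tcp_rot: [[1.0, 0.025, -0.002], [0.025, -1.0, 0.001], [-0.002, -0.001, -1.0]]
force: [-0.1, 0.0, 0.2]
opening: 0.5
grasp_force: 0.0
```

step_arm(steps=[[0,0,0,0,0,0.03,0],[0,0,0,0,0,0.03,0],[0,0,0,0,0,0.03,0]])

```text
time_s: 12.2
position: [0.396, -0.1634, 0.2519]
tcp_rot: [[1.0, 0.005, -0.001], [0.005, -1.0, 0.001], [-0.001, -0.001, -1.0]]
force: [1.1, -1.0, 0.3]
opening: 0.501
grasp_force: 0.0
```

```bash
cat >> h.py <<'E'
def blobs(im,lo,hi,m=15):
    h=cv2.cvtColor(im,cv2.COLOR_RGB2HSV); k=cv2.inRange(h,lo,hi)
    n,_,st,ce=cv2.connectedComponentsWithStats(k)
    return [(st[i].tolist(),ce[i].round(1).tolist()) for i in range(1,n) if st[i][4]>=m]
E
python3 - <<'E'
from h import *
goto((.51,-.164,.2),0)
s=read_state();c=snap('wrist','w7.png');pickle.dump((s,c),open('w7.pkl','wb'))
im=c['image']
print('yellow',blobs(im,(22,140,120),(35,255,255),40))
print('red',blobs(im,(0,120,170),(6,255,255),20),blobs(im,(172,110,150),(180,255,255),20))
print(wproj(c,s,[(.382,-.166,.05),(.511,-.164,.128),(.511,-.164,.04)]).round(0))
E
```

```text
t 12.2 at [ 0.396  -0.1634  0.2519] yaw 0.3 open 0.501 F [ 1.1 -1.   0.3] grip 0.0
[0.38  0.004 0.173] [-0.001  0.001  0.006]
yellow []
red [([312, 224, 27, 26, 106], [325.0, 237.1]), ([319, 230, 14, 11, 121], [325.2, 234.8])] []
[[327. 236.]
 [326.  81.]
 [325.  97.]]
```

View pics/w7.png

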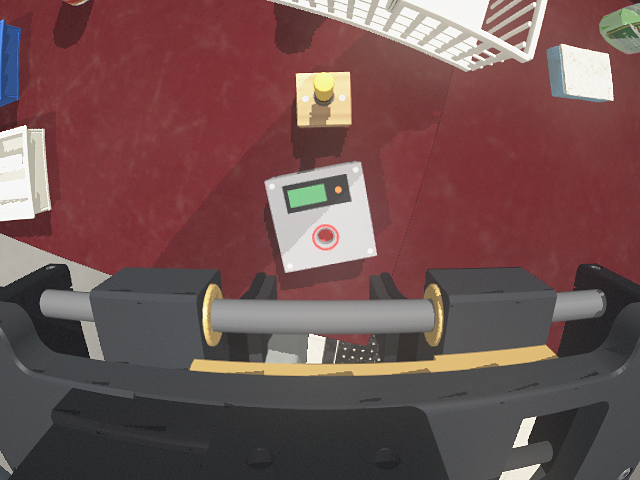

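The last picture shows the ring centred at (325.4,237), the stylus top at (324,82), and the basket well clear of the holder.

```bash
python3 - <<'E'
from h import *
s,c=pickle.load(open('w7.pkl','rb'));im=c['image']
print(blobs(im[50:140,280:370],(20,60,60),(35,255,255),30), im[82,324], im[90,324])
for n,uv,z in (('hole',(325.3,237),.05),('sty',(324,82),.128),('holder top',(323.7,99),.04)):print(n,wray(c,s,uv,z).round(4))
goto((.511,-.163,.16),0)
E
```

```text
[([17, 22, 53, 53, 1738], [43.8, 43.4]), ([47, 67, 24, 7, 134], [58.5, 70.7])] [247 247 161] [250 247 139]
hole [ 0.3808 -0.1646  0.05  ]
sty [ 0.5101 -0.1624  0.128 ]
holder top [ 0.5096 -0.1624  0.04  ]
t 12.25 at [ 0.3961 -0.1635  0.252 ] yaw 0.3 open 0.498 F [-0.1 -1.1  0.1] grip 0.0
[0.383 0.    0.306] [-0.001  0.001  0.006]
```

step_arm(steps=[[0.13,0,0.05,0,0,0,0],[0.26,0,0.12,0,0,0,0],[0.36,0,0.2,0,0,0,0],[0.38,0,0.2,0,0,0,0],[0.38,0,0.2,0,0,0,0],[0.38,0,0.2,0,0,0,0]])

```text
time_s: 12.75
position: [0.5095, -0.1633, 0.192]
tcp_rot: [[1.0, 0.004, -0.002], [0.004, -1.0, 0.001], [-0.002, -0.001, -1.0]]
force: [0.4, 0.6, -0.6]
opening: 0.499
grasp_force: 0.0
```

```bash
python3 - <<'E'
from h import *
goto((.510,-.1627,.102),0)
E
```

```text
t 12.75 at [ 0.5095 -0.1633  0.192 ] yaw 0.2 open 0.499 F [ 0.4  0.6 -0.6] grip 0.0
[ 0.002 -0.002  0.3  ] [-0.001  0.003  0.005]
```

step_arm(steps=[[0.002,-0.002,0.08,0,0,0,0],[0.002,-0.002,0.16,0,0,0,0],[0.002,-0.002,0.23,0,0,0,0],[0.002,-0.002,0.28,0,0,0,0],[0.002,-0.002,0.3,0,0,0,0],[0.002,-0.002,0.3,0,0,0,0],[0.002,-0.002,0.3,0,0,0,0.3],[0.002,-0.002,0.3,0,0,0,0.4]])

```text
time_s: 13.42
position: [0.5112, -0.1641, 0.104]
tcp_rot: [[1.0, 0.002, 0.002], [0.002, -1.0, -0.001], [0.002, 0.001, -1.0]]
force: [0.5, -0.8, 0.9]
opening: 0.422
grasp_force: 0.0
```

step_arm(steps=[[0,0,0,0,0,0,0.5],[0,0,0,0,0,0,0.6],[0,0,0,0,0,0,1],[0,0,0,0,0,0,1],[0,0,0,0,0,0,1],[0,0,0,0,0,0,1]])

```text
time_s: 13.92
position: [0.511, -0.1637, 0.1027]
tcp_rot: [[1.0, 0.002, 0.001], [0.002, -1.0, -0.0], [0.001, 0.0, -1.0]]
force: [-1.8, -0.0, 4.8]
opening: 0.162
grasp_force: 30.0
```

step_arm(steps=[[0,0,-0.04,0,0,0,1],[0,0,-0.09,0,0,0,1],[0,0,-0.15,0,0,0,1],[0,0,-0.22,0,0,0,1],[0,0,-0.28,0,0,0,1],[0,0,-0.28,0,0,0,1],[0,0,-0.28,0,0,0,1],[0,0,-0.28,0,0,0,1]])

```text
time_s: 14.58
position: [0.51, -0.1632, 0.1853]
tcp_rot: [[1.0, 0.002, -0.002], [0.002, -1.0, 0.001], [-0.002, -0.001, -1.0]]
force: [0.4, 1.1, -0.6]
opening: 0.161
grasp_force: 30.0
```

```bash
python3 - <<'E'
from h import *
goto((.381,-.1646,.185),0)
s=read_state();c=snap('wrist','w8.png');pickle.dump((s,c),open('w8.pkl','wb'))
R=np.array(s['tcp_rot'])
for z in (.045,.049,.07,.0967): print(z,wproj(c,s,s['position']+R@[0,0,z]).round(1))
g=cv2.cvtColor(c['image'],cv2.COLOR_RGB2GRAY)
for v in range(240,292,4): print(v,g[v,300:346:2])
E
```

```text
t 14.58 at [ 0.51   -0.1632  0.1853] yaw 0.1 open 0.161 F [ 0.4  1.1 -0.6] grip 30.0
[-0.43   0.004  0.002] [-0.001  0.002  0.003]
0.045 [[325. 280.]]
0.049 [[325.  277.4]]
0.07 [[324.8 265.2]]
0.0967 [[324.5 252.6]]
240 [165 167 169 169 167 167 166 169 167 167 180 186 183 173 167 167 166 167
 167 166 165 162 164]
244 [166 167 165 166 165 167 164 167 165 165 166 167 164 166 166 167 165 166
 165 166 165 166 165]
248 [166 167 166 168 169 168 168 166 169 168 162 162 167 171 169 167 168 167
 169 166 169 166 167]
252 [168 166 166 166 166 166 165 162 166 121 149 166 169 160 152 161 160 160
 160 157 156 159 158]
256 [159 157 156 156 155 154 155 155 158 122 151 162 167 159 145 156 152 158
 156 159 154 156 155]
260 [165 167 166 166 167 167 166 168 166 123 156 167 171 160 157 169 168 168
 169 167 168 170 170]
264 [177 178 179 179 179 180 184  88  78  91 103 101 101  98  92  84 115 105
 104 107 106  68  73]
268 [ 49  50  50  48  50  80  91  94  94 103 129 146 144 107 100  93  96  94
  82  54  51  56  52]
272 [ 48  50  48  64  88  95 101 159 154 119  67  55  64 110 150 186 156 104
  95  85  51  49  55]
276 [ 56  57  58  55  95 132  51 158  88  58  48  45  49  55  73 161  81 113
 110  86  59  59  59]
280 [ 60  55  59  53  90  71  85 137  78  52  98 124  74  65  45 115 128  81
  80  86  56  59  58]
284 [ 56  59  58  55  61  56 114 169 171 176 181 184 187 188 188 188 164  81
  76  50  56  61  59]
288 [ 56  56  56  55  66 142 159 166 172 178 183 185 189 188 187 187 182 181
  90  48  54  61  58]
```

step_arm(steps=[[-0.1,0.004,0,0,0,0,1],[-0.2,0.004,0,0,0,0,1],[-0.3,0.004,0,0,0,0,1],[-0.38,0.004,0,0,0,0,1],[-0.42,0.004,0.05,0,0,0,1],[-0.43,0.004,0.08,0,0,0,1],[-0.43,0.004,0.08,0,0,0,1],[-0.43,0.004,0.08,0,0,0,1]])

```text
time_s: 15.3
position: [0.3812, -0.1648, 0.1614]
tcp_rot: [[1.0, 0.002, -0.002], [0.002, -1.0, 0.002], [-0.002, -0.002, -1.0]]
force: [-0.1, -0.4, -0.2]
opening: 0.165
grasp_force: 30.0
```

```bash
python3 - <<'E'
from h import *
goto((.381,-.1648,.13),0)
s=read_state();c=snap('wrist','w9.png');pickle.dump((s,c),open('w9.pkl','wb'))
R=np.array(s['tcp_rot'])
print('tip',wproj(c,s,s['position']+R@[0,0,.0967]).round(1),'hole',wproj(c,s,[.381,-.1648,.05]).round(1))
h=cv2.cvtColor(c['image'],cv2.COLOR_RGB2HSV);k=cv2.inRange(h,(0,100,90),(8,255,255))|cv2.inRange(h,(172,100,90),(180,255,255))
for v in range(224,268,2): print(v,''.join('#' if x else '.' for x in k[v,295:355]))
g=cv2.cvtColor(c['image'],cv2.COLOR_RGB2GRAY)
for v in range(240,266,3): print(v,g[v,308:342:2])
E
```

```text
t 15.3 at [ 0.3812 -0.1648  0.1614] yaw 0.1 open 0.165 F [-0.1 -0.4 -0.2] grip 30.0
[-0.     0.     0.105] [-0.002  0.003  0.002]
tip [[324.5 252.6]] hole [[324.7 246.6]]
224 ............................................................
226 ............................................................
228 ............................................................
230 ..........................#########.........................
232 ....................####################....................
234 .................#####...............#####..................
236 ................###.....................####................
238 ..............####......#############.....###...............
240 .............###.....#################......##..............
242 .............##......##################......##.............
244 ............##......###################......###............
246 ............###......##################......###............
248 ............##........#####....#######.......###............
250 ............###..................##..........###............
252 .............##
[... 466 characters left out ...]
..................................
240 [166 168 234 188 137 118 118 120 117 117 117 118 131 151 186 200 163]
243 [157 227 201 152 115 118 118 118 116 118 119 120 119 144 192 214 155]
246 [157 237 206 166 116 117 114 116 118 117 119 117 119 127 200 223 167]
249 [163 228 214 184 166 140 190 232 226 170 113 117 138 146 213 222 157]
252 [162 203 218 221 190 177 214 227 231 225 183 164 156 218 218 221 156]
255 [228 160 198 230 227 179 216 226 229 223 193 227 226 223 218 158 172]
258 [233 222 158 174 158 191 217 228 230 223 217 230 235 184 159 193 233]
261 [232 232 238 149 137 189 209 220 224 222 211 153 158 169 231 231 232]
264 [232 233 242 119 123 133 151 149 146 144 140 129 219 234 231 231 231]
```

step_arm(steps=[[0,0.002,0.02,0,0,0,1],[0,0.002,0.04,0,0,0,1],[0,0.002,0.06,0,0,0,1],[0,0.002,0.08,0,0,0,1],[0,0.002,0.095,0,0,0,1],[0,0.002,0.1,0,0,0,1],[0,0.002,0.1,0,0,0,1],[0,0.002,0.1,0,0,0,1]])

```text
time_s: 16.02
position: [0.3817, -0.1656, 0.1322]
tcp_rot: [[1.0, 0.002, -0.0], [0.002, -1.0, 0.0], [-0.0, -0.0, -1.0]]
force: [-0.4, 0.8, -0.7]
opening: 0.169
grasp_force: 30.0
```

step_arm(steps=[[0,0,0.01,0,0,0,1],[0,0,0.015,0,0,0,1],[0,0,0.02,0,0,0,1],[0,0,0.02,0,0,0,1],[0,0,0.02,0,0,0,1],[0,0,0.02,0,0,0,1]])

```text
time_s: 16.52
position: [0.3818, -0.1657, 0.1264]
tcp_rot: [[1.0, 0.002, 0.0], [0.002, -1.0, -0.0], [0.0, 0.0, -1.0]]
force: [-0.2, 0.5, 1.5]
opening: 0.167
grasp_force: 30.0
```

```bash
python3 - <<'E'
from h import *
goto((.381,-.1648,.121),0)
E
```

```text
t 16.52 at [ 0.3818 -0.1657  0.1264] yaw 0.1 open 0.167 F [-0.2  0.5  1.5] grip 30.0
[-0.003 -0.003  0.018] [ 0.    -0.     0.003]
```

step_arm(steps=[[0,0,0.005,0,0,0,1],[0,0,0.01,0,0,0,1],[0,0,0.01,0,0,0,1],[0,0,0.01,0,0,0,1],[0,0,0.01,0,0,0,1]])

```text
time_s: 16.93
position: [0.3818, -0.1657, 0.1234]
tcp_rot: [[1.0, 0.002, 0.0], [0.002, -1.0, -0.0], [0.0, 0.0, -1.0]]
force: [0.3, -0.1, 2.3]
opening: 0.166
grasp_force: 30.0
```

step_arm(steps=[[0,0,0.005,0,0,0,1],[0,0,0.007,0,0,0,1],[0,0,0.007,0,0,0,1],[0,0,0.007,0,0,0,1],[0,0,0.007,0,0,0,1]])

```text
time_s: 17.35
position: [0.3819, -0.1658, 0.1216]
tcp_rot: [[1.0, 0.002, 0.001], [0.002, -1.0, -0.0], [0.001, 0.0, -1.0]]
force: [-1.2, 0.5, 9.5]
opening: 0.164
grasp_force: 30.0
```

step_arm(steps=[[0,0,0.003,0,0,0,1],[0,0,0.005,0,0,0,1],[0,0,0.005,0,0,0,1],[0,0,0.005,0,0,0,1],[0,0,0.005,0,0,0,1]])

```text
time_s: 17.77
position: [0.382, -0.1658, 0.1212]
tcp_rot: [[1.0, 0.002, 0.001], [0.002, -1.0, -0.001], [0.001, 0.001, -1.0]]
force: [-2.5, 0.8, 21.5]
opening: 0.164
grasp_force: 30.0
```

step_arm(steps=[[0,0,-0.001,0,0,0,1],[0,0,-0.001,0,0,0,1],[0,0,-0.001,0,0,0,1],[0,0,-0.001,0,0,0,1],[0,0,-0.001,0,0,0,1],[0,0,-0.001,0,0,0,1]])

```text
time_s: 18.27
position: [0.382, -0.1658, 0.1212]
tcp_rot: [[1.0, 0.002, 0.001], [0.002, -1.0, -0.001], [0.001, 0.001, -1.0]]
force: [-2.0, 0.4, 19.0]
opening: 0.162
grasp_force: 30.0
```

```bash
python3 - <<'E'
from h import *
goto((.381,-.1648,.121),0)
s=read_state()
if s['force'][2]>10 and s['position'][2]<.122: print(hand_in())
E
```

```text
t 18.27 at [ 0.382  -0.1658  0.1212] yaw 0.1 open 0.162 F [-2.   0.4 19. ] grip 30.0
[-0.003 -0.003  0.001] [ 0.001 -0.002  0.003]
the job is handed in; nothing more can be done
None
```

I handed the job in at 18.3 s: the red marker is in the blue bin, the scoop is in the white bin, and the gripper still holds the stylus on the button at its stop with about 19 N (the button's own travel was not read; I judged it from the 5 mm the tool moved and the sharp rise in force).

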